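Load a coupon holder under the spring clip of a rub-test jig

TASK

Load the rub-test jig: with one fingertip press the red thumb bar down and keep it down so that the spring clip's jaw stays up, while the other fingertip pushes the blue-lipped coupon holder along its track, under the jaw and fully home against the end stop; only then let the bar up so that the jaw closes on the holder, and move clear. Push the holder only: do not lift or tip it, and leave the pots, the cup, the pliers, the sanding block and the spare holder where they are.

Things in the scene. Friction and masses are not known exactly. Their poses are not given: they have to be found in the camera images.
- jig: green rub-test jig, fixed to the table; its plate (x -126..+40, y -30..+44 mm) is 12 mm thick and its top is the bed. Origin on the table surface below the jaw, on the track's centre line; +x along the track to the end stop (away from the robot, give or take yaw up to 30 deg), +y towards the thumb bar. Two guide fences at y = +/-23.5, x -100..+25, stand only 6 mm above the bed
- end_stop (a point): middle of the top edge of the track's end stop, a dark block across the track, 12 mm high above the bed; its face is at jig x = +25 mm
- hinge_mid (a point): top of the clip's steel hinge tube, 8 mm in diameter, running beside the track along jig x (-118..+20 mm) at jig y = +34; its top is 32 mm above the table. It is fixed in place, between track and thumb bar: fingertips go one on each side of it
- clip (a joint): angle of the spring clip, rad: 0 at rest (jaw 2 mm above the bed, blocking the track), grows as the red bar is pushed down and the jaw rises, stop at 0.45 (jaw 18 mm above the bed). The holder's 8 mm plate passes under above about 0.20; a jaw resting on that plate reads about 0.18. The spring drives it back to 0; pressing the bar takes about 3 N at rest, 9 N at the stop
- bar_mid (a point): top of the red thumb bar at half its length; moves with the clip. Round bar, 12 mm diameter, 98 mm long, parallel to jig x (x -118..-20 mm); at rest at jig y = +62 with its top 32 mm above the table, at the stop y = +59 and 20 mm. Press it anywhere along its length; a fingertip can slide along it while pressing. Nothing lies below it but the table
- jaw_nose (a point): underside of the clip's black rubber jaw over the track (jig x -8..+8 mm, y = 0); moves with the clip
- holder: loose coupon holder on the bed between the fences (1.5 mm play a side), 90 g: aluminium plate 62 (x) x 40 x 8 mm with a pink coupon, and across its rear end a blue lip 10 mm thick, 36 wide, its top 34 mm above the table. Push the rear face (x = -31). Origin: centre of underside; axes as the jig's. Starts at jig x -57..-45, front edge 6 to 18 mm short of the jaw; fully home at jig x = -6
- pot_mustard: mustard-yellow moulded pot with a narrow neck, 62 mm diameter, 80 mm tall, stands a little beyond the jig. Leave it alone; origin centre of underside
- pot_pink: pink moulded pot, 62 mm diameter, 80 mm tall, stands to the right of the jig. Leave it alone; origin centre of underside
- pot_mint: mint-green moulded pot, 62 mm diameter, 80 mm tall, left part of the table. Leave it alone; origin centre of underside
- pot_grey: grey moulded pot, 62 mm diameter, 80 mm tall, right part of the table. Leave it alone; origin centre of underside
- cup: dark open cup, 68 mm diameter, 65 mm tall, left part of the table. Leave it alone; origin centre of underside
- pliers: yellow-handled pliers lying flat, about 125 mm long and 15 mm high, to the left of the jig; origin under the pivot. Leave it alone
- sanding_block: cork sanding block 77 x 47 x 26 mm, right part of the table. Leave it alone; origin centre of underside
- spare_holder: spare coupon holder with a yellow lip and mint coupon, same size as the blue-lipped one, lying on the table at the right; not wanted now. Leave it alone; origin centre of underside
There are look-alikes about, which are no part of the job. Leave any purple look-alike of the holder alone. Of the things that look like the jig, the larger one is meant.

How it is judged:
By the outcome, as a careful person would: the job done as asked, in the order asked, and still so for the second after the job is handed in, with the robot touching nothing.
It also fails if it takes over 43 s, if anything falls off the work surface, if the arm or the gripper's body presses on something with over 40 N, if the wrist force passes 120 N, or if a joint passes its speed limit or range.

ROBOT

A 6-joint arm with a two-finger parallel gripper is mounted at the origin on the work surface. World frame = base frame: x ahead of the robot, y to its left, z up, the work surface at z = 0. Lengths are in mm, angles in rad, forces in N, time in s.
With the tool pointing down it reaches from about 350 to 775 mm from the base axis. Payload 7.3 kg.
Tool frame: the origin (TCP) lies at the very end of the fingers, on their centre line; the grasp point (between the pads) lies 19 mm behind it; z points along the fingers, y is the line along which they close (so a half turn about z gives the same grasp; the last joint's range is limited). The gripper opens to 92 mm and grips with 3 to 60 N. Pads are 19 mm wide; open, the fingers measure 130 mm over their backs; the gripper's body (75 mm by 190 mm) begins 47 mm behind the grasp point.
Start: joints at [-1.441, 0.342, 1.524, -0, 1.275, -0.146], TCP at [142.989, -505.175, 203.141] pointing down, gripper open.
Joint ranges: [-2.53, 2.53], [-0.77, 2.02], [0.04, 2.7], [-1, 4.14], [0.28, 2.66], [-3.11, 3.11]. Speed limits (rad/s): [2.57, 2.57, 3.14, 3.14, 3.14, 3.14].

INTERFACE

Orientations are given as [roll, pitch, yaw] about the fixed x, y, z axes, in that order (R = Rz(yaw) Ry(pitch) Rx(roll)).
In Python, from plant import * gives the robot as it stands.
- The arm moves only by the tool arm_command, never from a script. Its arguments are lists of equal length, an entry for each row: "gripper": the finger opening in mm, from 0 to 91.8; "dp": the shift along the tool's x, y, z in units of 25 mm (1.0 is 25 mm), a list of three; "twist": the turn about the tool's z in units of 5 degrees (1.0 is 5 degrees). A call has exactly 5 rows; each row shifts and turns the commanded pose from where the row before left it, along the tool's axes as they then stand; what a row does not reach is not made up. A row lasts 1/8 s, in which the tool goes at most 62.5 mm and 10.7 degrees, less where a joint would pass 70% of its speed; a pose out of reach is approached as far as the arm can. A call is refused whole if a number of a shift passes 1 or a number of a turn 1, either way. A call with a gripper value outside its range is refused whole. The fingers move at their own pace and stop on an object; the grip force is fixed at half the most. Time passes only in rows, so rows that do not move let the fingers close, or fill a call up. It gives the time, the measured TCP pose, the force, the opening and the grip force at its end, in the units of the state.
- get_obs(): the state, without advancing time (a new reading comes with each control period).
- capture(name): name is "scene" or "top" or "wrist"; returns the picture (400x640x3 uint8, red, green, blue); there is no depth.
- get_calibration(name): a dict with "mtx" (3x3 intrinsics, pixels), "dist_coeffs" ([k1, k2, p1, p2, k3] as OpenCV has them; the pictures are not rectified), "position" and "attitude" of the camera in the world; the wrist camera has in their place "mount" (4x4, takes a point from camera to tool coordinates, whose origin is the TCP and whose axes are the flange's). Camera axes: x right, y down, z forward; pixel columns grow to the right and rows downward; lengths in mm; the calibration is good to about 2 mm. A picture is of the moment at which its call begins: read the wrist's pose just before it. get_calibration takes no time and is no camera call.
- close_job(): hands the job in; it is judged then, once.
The state is a dict: "time": time; "joint_positions": joint angles; "dq": joint speeds; "tau": joint torques, N m; "tool_pos": TCP position; "tcp_rot": TCP orientation; "contact_force": force on the tool from outside, world axes, zero at the start; "moment": the same for the moment, N m; "grip_width": finger opening in mm; "finger_force": force on a finger pad.
Only numpy, scipy, OpenCV 4.12 (cv2) and the standard library are available. Lean on these libraries where they do the work, as an engineer would, in place of code of your own. Each camera call takes 0.05 s, during which the arm holds its last target. There are 200 camera calls.

## Working session

There is one attempt and no reset: what is moved stays moved. The work goes in short steps, Python scripts to look and compute and a tool call to move; the robot and the scene stay as the last step left them, time stands still between calls to the robot, and variables do not carry over. Pictures are saved under pics/ and viewed, at most 13 in all, crops included, and the job is handed in when it is done.

Besides the shell and the picture viewer there is one more tool, called after "Call:" as name([rows], argument=value, ...), one row to a line, values as JSON. arm_command: Moves the arm, as the interface text tells. Its arguments: {"type":"object","properties":{"gripper":{"type":"array"},"dp":{"type":"array"},"twist":{"type":"array"}},"required":["gripper","dp","twist"]}

```bash
mkdir -p pics; cat > h.py <<'E'
from plant import *
import numpy as np, cv2
from scipy.spatial.transform import Rotation as R
def save(n,f):
    im=capture(n); cv2.imwrite(f'pics/{f}.png',cv2.cvtColor(im,cv2.COLOR_RGB2BGR)); return im
E
python3 - <<'E'
from h import *
save('top','top0'); save('scene','scene0')
for n in('top','scene','wrist'): print(n,get_calibration(n))
o=get_obs(); print(o['time'],o['tool_pos'],o['tcp_rot'],o['contact_force'],o['grip_width'])
E
```

```text
top {'mtx': array([[417.04908005,   0.        , 315.96447464],
       [  0.        , 417.04908005, 202.50027752],
       [  0.        ,   0.        ,   1.        ]]), 'dist_coeffs': array([-0.05277882,  0.        ,  0.        ,  0.        ,  0.        ]), 'position': array([ 379.69964574,  -18.03100621, 1231.89812088]), 'attitude': array([-2.98159241e+00,  4.34080545e-04, -1.56170679e+00])}
scene {'mtx': array([[378.16831173,   0.        , 320.15421024],
       [  0.        , 378.16831173, 205.60131159],
       [  0.        ,   0.        ,   1.        ]]), 'dist_coeffs': array([-0.01590027,  0.        ,  0.        ,  0.        ,  0.        ]), 'position': array([1160.88602173,  308.04405573, 1001.81115231]), 'attitude': array([-2.51698986, -0.01420029,  2.07305774])}
wrist {'mtx': array([[300.66429674,   0.        , 324.46853811],
       [  0.        , 300.66429674, 199.40639406],
       [  0.        ,   0.        ,   1.        ]]), 'dist_coeffs': array([0.01357586, 0.        , 0.        , 0.        , 0.        ]), 'mount': array([[-6.28408281e-04, -9.50848829e-01, -3.09654823e-01,
         8.36864585e+01],
       [ 9.99999035e-01, -2.13816901e-04, -1.37281932e-03,
         1.03779240e-02],
       [ 1.23913421e-03, -3.09655387e-01,  9.50848046e-01,
        -1.81831315e+02],
       [ 0.00000000e+00,  0.00000000e+00,  0.00000000e+00,
         1.00000000e+00]])}
0.1 [ 142.93241229 -504.74774715  202.5079912 ] [-3.14018980e+00 -2.09278810e-04  2.75796189e-01] [0.64160053 0.19481941 0.14607236] 91.71658489018184
```

View pics/top0.png

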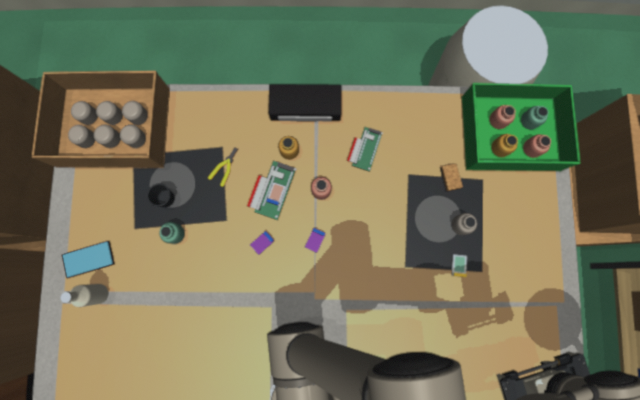

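View pics/scene0.png

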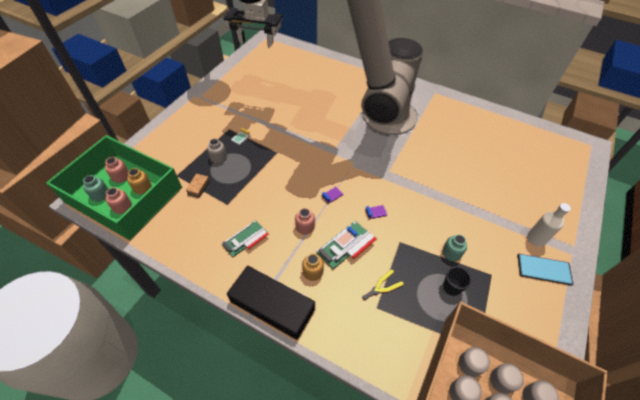

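The top view shows the jig at about (272,190), with the red bar at (257,193) to its left. The smaller look-alike is at (365,148). The purple decoys are at (262,242) and (315,239), and the pink pot is at (320,187).

```bash
cat >> h.py <<'E'
def ray(n,uv,z,o=None):
    c=get_calibration(n); uv=np.array(uv,float).reshape(-1,1,2)
    d=cv2.undistortPoints(uv,c['mtx'],c['dist_coeffs']).reshape(-1,2); d=np.c_[d,np.ones(len(d))]
    if n=='wrist':
        T=c['mount']; Rt=R.from_euler('xyz',o['tcp_rot']).as_matrix()
        d=d@(Rt@T[:3,:3]).T; p=Rt@T[:3,3]+o['tool_pos']
    else:
        d=d@R.from_euler('xyz',c['attitude']).as_matrix().T; p=c['position']
    return (p+d*((z-p[2])/d[:,2])[:,None])[:,:2]
def mask(im,kind):
    h=cv2.cvtColor(im,cv2.COLOR_RGB2HSV).astype(int); H,S,V=h[...,0],h[...,1],h[...,2]
    if kind=='red': m=((H<6)|(H>173))&(S>150)&(V>90)
    if kind=='blue': m=(H>100)&(H<122)&(S>120)&(V>50)
    if kind=='green': m=(H>55)&(H<95)&(S>80)&(V>30)
    return m.astype(np.uint8)
def blobs(im,kind,roi,amin=15):
    x0,y0,x1,y1=roi; m=np.zeros(im.shape[:2],np.uint8); m[y0:y1,x0:x1]=mask(im,kind)[y0:y1,x0:x1]
    cs,_=cv2.findContours(m,cv2.RETR_EXTERNAL,cv2.CHAIN_APPROX_NONE)
    return sorted([c for c in cs if cv2.contourArea(c)>=amin],key=cv2.contourArea,reverse=True)
E
python3 - <<'E'
from h import *
im=cv2.cvtColor(cv2.imread('pics/top0.png'),cv2.COLOR_BGR2RGB)
for k,z in(('red',28),('blue',34),('green',12)):
    for c in blobs(im,k,(235,150,305,225),6)[:3]:
        r=cv2.minAreaRect(c); b=ray('top',cv2.boxPoints(r),z)
        e=[b[1]-b[0],b[2]-b[1]]; L=[np.linalg.norm(x) for x in e]; e=e[int(np.argmax(L))]
        print(k,r[0],b.mean(0).round(1),np.round(L,1),np.degrees(np.arctan2(e[1],e[0])).round(1))
cv2.imwrite('pics/c.png',cv2.resize(cv2.imread('pics/top0.png')[145:230,225:345],None,fx=6,fy=6,interpolation=2))
E
```

```text
red (253.57797241210938, 190.33990478515625) [608.8 168. ] [93.   5.5] -18.7
blue (272.0, 201.50001525878906) [574.8 112.3] [ 8.4 32.5] -108.0
green (268.2669372558594, 208.95249938964844) [556.  125.2] [37.6 64.9] -109.2
green (281.85003662109375, 175.9499969482422) [656.3  87.2] [44.4 35.4] -16.7
green (274.5000305175781, 163.50001525878906) [694.4 110.2] [8.6 8.7] -134.8
```

View pics/c.png

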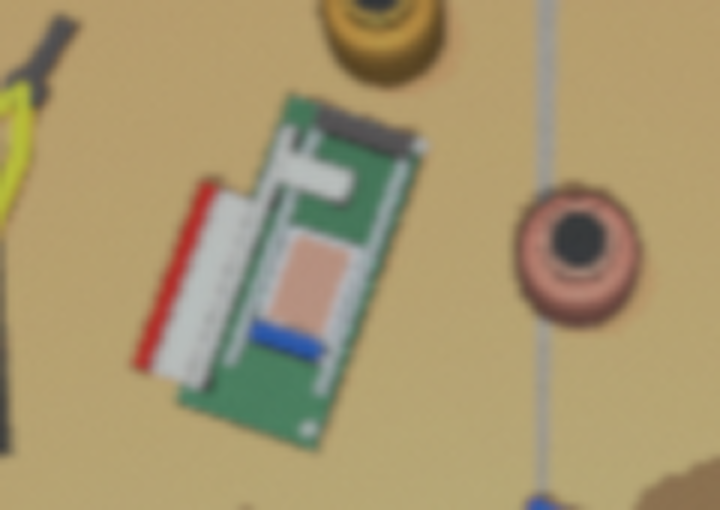

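The crop shows the jig yawed by about -18 deg. The holder, with its blue lip, is behind the jaw and pots are close by. I'll set out towards the point above the loading end.

Call:
arm_command([
  [1,-0.9,0],
  [1,-0.9,0],
  [1,-0.9,0],
  [1,-0.9,0],
  [1,-0.9,0],
], gripper=[42,42,42,42,42], twist=[0,0,0,0,0])

```text
time: 0.72
tool_pos: [233.0, -361.7, 202.9]
tcp_rot: [-3.141, 0.0, 0.276]
contact_force: [1.0, -0.3, 1.1]
grip_width: 46.4
finger_force: 0.0
```

Call:
arm_command([
  [1,-0.9,0],
  [1,-0.9,0],
  [1,-0.9,0],
  [1,-0.9,0],
  [1,-0.9,0],
], gripper=[42,42,42,42,42], twist=[0,0,0,0,0])

```text
time: 1.35
tool_pos: [322.6, -219.5, 202.9]
tcp_rot: [-3.141, 0.0, 0.276]
contact_force: [0.7, -0.4, -0.1]
grip_width: 42.2
finger_force: 0.0
```

Call:
arm_command([
  [1,-0.9,0],
  [1,-0.9,0],
  [1,-0.9,0],
  [1,-0.9,0],
  [1,-0.9,0],
], gripper=[42,42,42,42,42], twist=[0,0,0,0,0])

```text
time: 1.98
tool_pos: [412.2, -77.2, 202.9]
tcp_rot: [-3.141, 0.0, 0.276]
contact_force: [-0.3, -0.2, 0.3]
grip_width: 41.8
finger_force: 0.0
```

Call:
arm_command([
  [1,-0.9,0],
  [1,-0.9,0],
  [1,-0.9,0],
  [0.5,-0.9,0],
  [0,-0.9,0],
], gripper=[42,42,42,42,42], twist=[0,0,0,0,0])

```text
time: 2.6
tool_pos: [465.7, 54.8, 202.5]
tcp_rot: [-3.141, 0.001, 0.276]
contact_force: [-0.4, -0.1, 0.6]
grip_width: 42.2
finger_force: 0.0
```

Call:
arm_command([
  [0,0,0],
  [0,0,0],
  [0,0,0],
  [0,0,0],
  [0,0,0],
], gripper=[42,42,42,42,42], twist=[1,1,1,1,1])

```text
time: 3.22
tool_pos: [465.2, 53.8, 202.8]
tcp_rot: [3.141, 0.001, -0.163]
contact_force: [-0.7, 0.5, -0.2]
grip_width: 42.2
finger_force: 0.0
```

Call:
arm_command([
  [0,0,0],
  [0,0,0],
  [0,0,0],
  [0,0,0],
  [0,0,0],
], gripper=[42,42,42,42,42], twist=[1,0.8,0,0,0])

```text
time: 3.85
tool_pos: [465.4, 53.7, 203.0]
tcp_rot: [3.141, 0.0, -0.317]
contact_force: [0.1, -0.2, 0.2]
grip_width: 41.9
finger_force: 0.0
```

```bash
python3 - <<'E'
from h import *
o=get_obs(); im=save('wrist','w1'); print(o['time'],o['tool_pos'],o['tcp_rot'],o['contact_force'],o['grip_width'])
for k,z in(('red',30),('blue',34),('green',12)):
    for c in blobs(im,k,(0,0,640,400),40)[:3]:
        r=cv2.minAreaRect(c); b=ray('wrist',cv2.boxPoints(r),z,o)
        e=[b[1]-b[0],b[2]-b[1]]; L=[np.linalg.norm(x) for x in e]; e=e[int(np.argmax(L))]
        print(k,np.round(r[0]),b.mean(0).round(1),np.round(L,1),np.degrees(np.arctan2(e[1],e[0])).round(1))
E
```

```text
3.85 [465.41138536  53.74348551 203.02475592] [ 3.14144598e+00  1.46447448e-04 -3.16888639e-01] [ 0.13353189 -0.15266551  0.21059238] 41.94819939044617
red [187.  86.] [604.8 167. ] [ 9.9 97.4] 161.4
blue [245. 100.] [573.  110.9] [ 9.5 35.2] -108.1
blue [381. 136.] [489.  -22.4] [ 9.9 34.1] -114.4
blue [270. 184.] [474.6 119.8] [ 9.4 33.5] -137.6
green [244.  70.] [601.2 105.8] [ 63.2 145. ] 160.1
green [ 48. 244.] [485.  442.8] [111.5  48.9] -90.2
green [242.  22.] [650.2  88.1] [41.5 42. ] 157.9
```

View pics/w1.png

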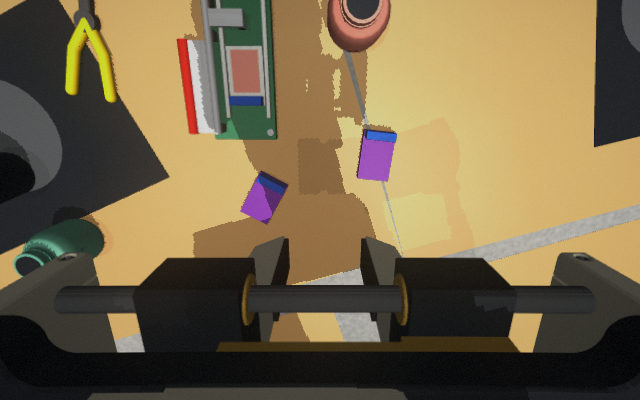

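The wrist view shows the jig at upper left: bar at (187,86), lip at (245,100). The purple decoys at (265,197) and (377,155) are clear of the path. Next I move above the load position and part way down.

Call:
arm_command([
  [0.46,-0.96,0],
  [0.46,-0.96,0],
  [0.46,-0.96,0],
  [0.46,-0.96,0],
  [0.46,-0.96,0],
], gripper=[42,42,42,42,42], twist=[0.1,0,0,0,0])

```text
time: 4.53
tool_pos: [558.8, 149.8, 203.0]
tcp_rot: [3.141, 0.0, -0.326]
contact_force: [0.1, -0.2, -0.2]
grip_width: 41.8
finger_force: 0.0
```

Call:
arm_command([
  [0,0,1],
  [0,0,1],
  [0,0,1],
  [0,0,1],
  [0,0,0.8],
], gripper=[42,42,42,42,42], twist=[0,0,0,0,0])

```text
time: 5.15
tool_pos: [557.9, 149.1, 81.9]
tcp_rot: [3.141, 0.001, -0.326]
contact_force: [0.6, 0.5, -0.7]
grip_width: 42.1
finger_force: 0.0
```

Call:
arm_command([
  [0,0,0.4],
  [0,0,0.3],
  [0,0,0],
  [0,0,0],
  [0,0,0],
], gripper=[42,42,42,42,42], twist=[0,0,0,0,0])

```text
time: 5.78
tool_pos: [558.6, 149.2, 66.2]
tcp_rot: [-3.141, -0.001, -0.326]
contact_force: [0.9, -0.2, 0.1]
grip_width: 41.6
finger_force: 0.0
```

```bash
cat > m.py <<'E'
from h import *
import sys
o=get_obs(); im=save('wrist',sys.argv[1]); print(o['time'],o['tool_pos'],o['tcp_rot'],o['contact_force'],o['grip_width'])
for k,z in(('red',float(sys.argv[2])),('blue',34)):
    for c in blobs(im,k,(0,0,640,400),40)[:2]:
        r=cv2.minAreaRect(c); b=ray('wrist',cv2.boxPoints(r),z,o)
        e=[b[1]-b[0],b[2]-b[1]]; L=[np.linalg.norm(x) for x in e]; e=e[int(np.argmax(L))]
        M=R.from_euler('xyz',o['tcp_rot']).as_matrix()
        rel=M.T@np.append(b.mean(0)-o['tool_pos'][:2],0)
        print(k,np.round(r[0]),b.mean(0).round(1),np.round(L,1),np.degrees(np.arctan2(e[1],e[0])).round(1),'in tool',rel.round(1))
E
python3 m.py w2 30
```

```text
5.775 [558.63985919 149.2031753   66.2162571 ] [-3.14116744e+00 -1.13731522e-03 -3.26258780e-01] [ 0.86463236 -0.16608946  0.06080833] 41.60421065470596
red [281. 162.] [604.6 167. ] [10.2 97.8] 162.1 in tool [ 37.8 -31.6   0.1]
blue [366. 182.] [574.7 111.4] [34.9 12.2] -108.7 in tool [27.4 30.7  0. ]
blue [551. 223.] [498.3 -13.1] [12.9 41.8] -114.2 in tool [-5.100e+00  1.731e+02 -1.000e-01]
```

View pics/w2.png

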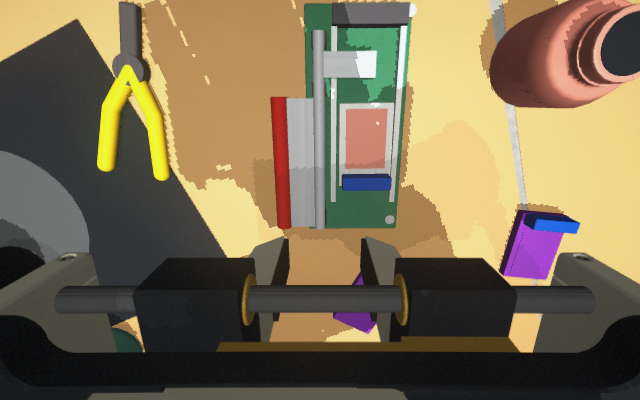

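The close view shows the fingers in line: bar at tool y -31.6 mm, lip at +30.7 mm, and about 12 mm between the finger and the holder's rear face. Next I press the bar down.

Call:
arm_command([
  [0.1,0,0.7],
  [0,0,0.5],
  [0,0,0.2],
  [0,0,0.2],
  [0,0,0.15],
], gripper=[42,42,42,42,42], twist=[0,0,0,0,0])

```text
time: 6.45
tool_pos: [560.7, 148.4, 21.6]
tcp_rot: [3.142, -0.0, -0.326]
contact_force: [-0.4, -0.4, 0.2]
grip_width: 41.8
finger_force: 0.0
```

Call:
arm_command([
  [0,0,0],
  [0,0,0],
  [0,0,0],
  [0,0,0],
  [0,0,0],
], gripper=[42,42,42,42,42], twist=[0,0,0,0,0])

```text
time: 7.08
tool_pos: [560.6, 148.3, 21.9]
tcp_rot: [3.142, -0.0, -0.326]
contact_force: [-0.6, -0.4, -0.3]
grip_width: 42.0
finger_force: 0.0
```

```bash
python3 m.py w3 20
```

```text
7.075 [560.64902263 148.33893082  21.92934736] [ 3.14156467e+00 -1.67851474e-04 -3.26394770e-01] [-0.61825021 -0.42327925 -0.34601255] 41.95671122049392
red [270. 170.] [609.1 167.9] [11.2 90. ] 161.1 in tool [ 39.6 -34.    0. ]
blue [376. 204.] [575.2 111.1] [35.9 13.3] -108.7 in tool [25.8 30.6  0. ]
blue [597. 251.] [501.2 -10.4] [13.5 43.4] -114.5 in tool [ -5.4 169.4   0. ]
```

View pics/w3.png

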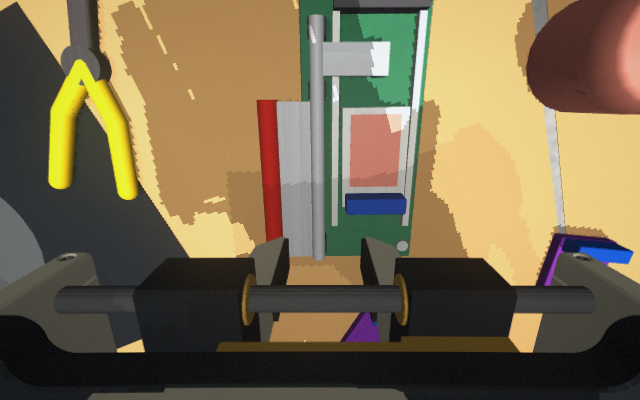

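The bar still looks at rest and there is no contact force, so I need to see where the fingertips really are. One composite picture should settle it.

```bash
python3 - <<'E'
from h import *
save('scene','s3'); save('top','t3'); 
w=cv2.imread('pics/w3.png')[130:310,230:410]; s=cv2.imread('pics/s3.png')[180:290,290:400]; t=cv2.imread('pics/t3.png')[150:230,235:315]
w2=cv2.imread('pics/w2.png')[10:110,290:420]; w3=cv2.imread('pics/w3.png')[10:110,290:420]
f=lambda a,b,c:cv2.resize(a,(b,c),interpolation=cv2.INTER_CUBIC)
cv2.imwrite('pics/comp.png',np.hstack([np.vstack([f(w,400,300),f(t,400,300)]),np.vstack([f(s,400,300),np.hstack([f(w2,200,300),f(w3,200,300)])])]))
o=get_obs();print(o['moment'],o['tau'])
E
```

```text
[ 0.05160888 -0.01601495 -0.0175456 ] [ 1.37801861e-03 -5.23684645e+01 -1.93031055e+01 -2.47302138e-03
 -8.89091031e-02  1.21694296e-05]
```

View pics/comp.png

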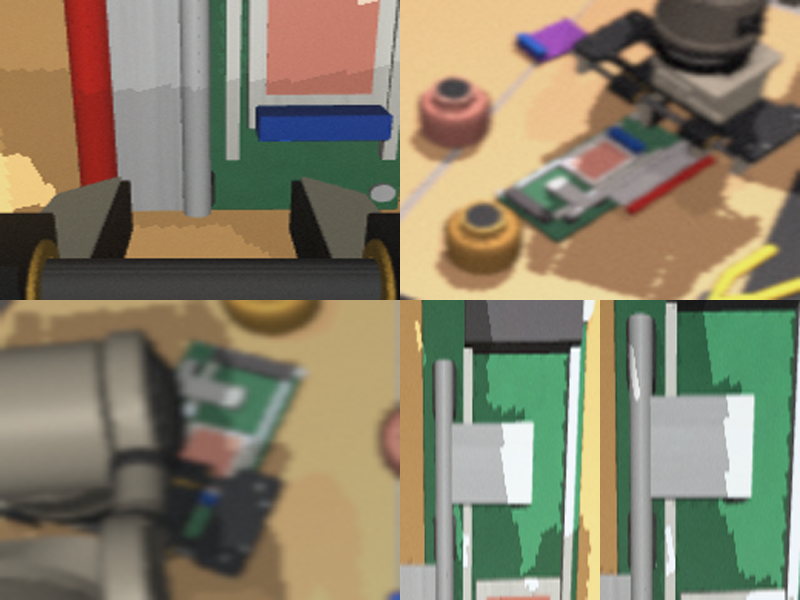

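The composite shows the bar and jaw still at rest, with the finger ends in view above the bar. The finger's apparent position and opening fit an end about 25 mm above the stated TCP. I'll lower in small steps and watch the force.

Call:
arm_command([
  [0,0,0.06],
  [0,0,0.06],
  [0,0,0.04],
  [0,0,0],
  [0,0,0],
], gripper=[42,42,42,42,42], twist=[0,0,0,0,0])

```text
time: 7.85
tool_pos: [560.6, 148.3, 17.8]
tcp_rot: [3.142, -0.0, -0.326]
contact_force: [-0.3, -0.3, 0.2]
grip_width: 41.9
finger_force: 0.0
```

Call:
arm_command([
  [0,0,0.06],
  [0,0,0.06],
  [0,0,0.04],
  [0,0,0],
  [0,0,0],
], gripper=[42,42,42,42,42], twist=[0,0,0,0,0])

```text
time: 8.48
tool_pos: [560.7, 148.4, 13.9]
tcp_rot: [3.142, -0.0, -0.326]
contact_force: [-0.6, -0.6, 0.0]
grip_width: 42.1
finger_force: 0.0
```

```bash
python3 - <<'E'
from h import *
o=get_obs(); im=save('wrist','w4'); print(o['time'],o['tool_pos'],o['contact_force'])
b=cv2.imread('pics/w4.png')
p=[]
c=get_calibration('wrist'); T=np.linalg.inv(c['mount'])
for y in(-21,21,-40,40):
  for x in(-9.5,9.5):
    for z in(0,-26): 
      q=T[:3]@[x,y,z,1]; uv=cv2.projectPoints(q[None],np.zeros(3),np.zeros(3),c['mtx'],c['dist_coeffs'])[0].ravel(); cv2.circle(b,tuple(np.round(uv).astype(int)),1,(255,0,255) if z==0 else (0,255,255),-1)
cv2.imwrite('pics/w4c.png',cv2.resize(b[150:310,220:430],None,fx=3.5,fy=3.5,interpolation=cv2.INTER_NEAREST))
E
```

```text
8.475 [560.65146844 148.3519474   13.8694928 ] [-6.35075331e-01 -5.79264401e-01  4.56824682e-04]
```

View pics/w4c.png

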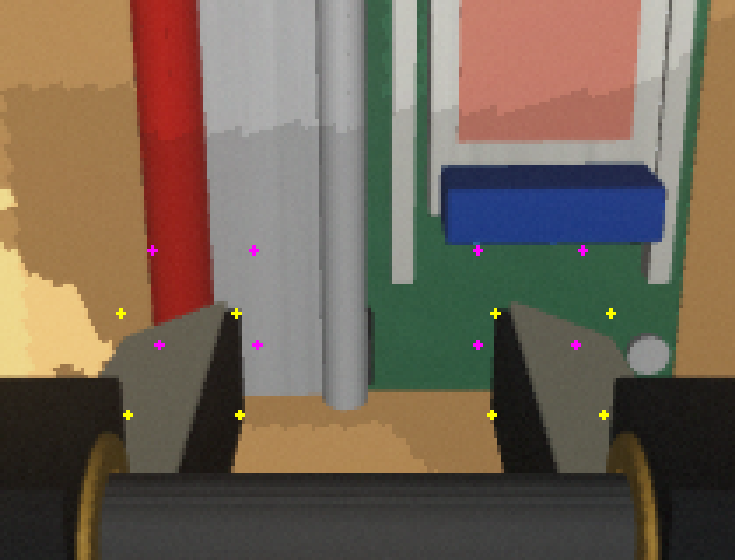

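In the picture the visible finger ends lie around the yellow marks, about 25 mm above the nominal TCP, and they are chamfered outwards. So the bar hasn't been reached yet. I'll open to 54 so the low inner edge sits over the bar, then keep going down until there is contact.

Call:
arm_command([
  [0,0,0],
  [0,0,0],
  [0,0,0.06],
  [0,0,0.06],
  [0,0,0],
], gripper=[54,54,54,54,54], twist=[0,0,0,0,0])

```text
time: 9.15
tool_pos: [560.5, 148.3, 10.6]
tcp_rot: [3.141, 0.0, -0.326]
contact_force: [-1.3, -0.9, -0.7]
grip_width: 54.1
finger_force: 0.0
```

Call:
arm_command([
  [0,0,0.06],
  [0,0,0.06],
  [0,0,0],
  [0,0,0],
  [0,0,0],
], gripper=[54,54,54,54,54], twist=[0,0,0,0,0])

```text
time: 9.78
tool_pos: [560.7, 148.4, 8.1]
tcp_rot: [-3.141, -0.0, -0.326]
contact_force: [-0.7, 0.5, 3.1]
grip_width: 54.2
finger_force: 1.6
```

Contact: 3.1 N at TCP z = 8, so the real finger ends are about 24 mm above the reported TCP. Now I press a further 9 mm.

Call:
arm_command([
  [0,0,0.06],
  [0,0,0.06],
  [0,0,0.06],
  [0,0,0],
  [0,0,0],
], gripper=[54,54,54,54,54], twist=[0,0,0,0,0])

```text
time: 10.4
tool_pos: [560.8, 148.5, 3.5]
tcp_rot: [-3.141, -0.0, -0.326]
contact_force: [-0.7, 1.0, 5.8]
grip_width: 54.0
finger_force: 2.7
```

Call:
arm_command([
  [0,0,0.06],
  [0,0,0.06],
  [0,0,0.06],
  [0,0,0],
  [0,0,0],
], gripper=[54,54,54,54,54], twist=[0,0,0,0,0])

```text
time: 11.02
tool_pos: [560.7, 148.2, -0.7]
tcp_rot: [3.141, -0.0, -0.326]
contact_force: [-2.8, -0.7, 7.8]
grip_width: 54.1
finger_force: 4.2
```

```bash
python3 m.py w5 22; python3 -c "
import cv2;cv2.imwrite('pics/w5c.png',cv2.resize(cv2.imread('pics/w5.png')[0:300,220:440],None,fx=2,fy=2))"
```

```text
11.025 [560.74014466 148.17006689  -0.70300389] [ 3.14145630e+00 -4.86411257e-04 -3.26292097e-01] [-2.75812129 -0.71739623  7.75336436] 54.11620660705038
red [268. 185.] [604.4 165.7] [10.7 97.5] 160.5 in tool [ 35.7 -30.6   0. ]
blue [382. 217.] [575.6 111.1] [35.1 13.5] -108.7 in tool [26.  30.4  0. ]
blue [616. 267.] [506.3  -2.1] [14.1 26. ] -114.0 in tool [ -3.4 159.8   0. ]
```

View pics/w5c.png

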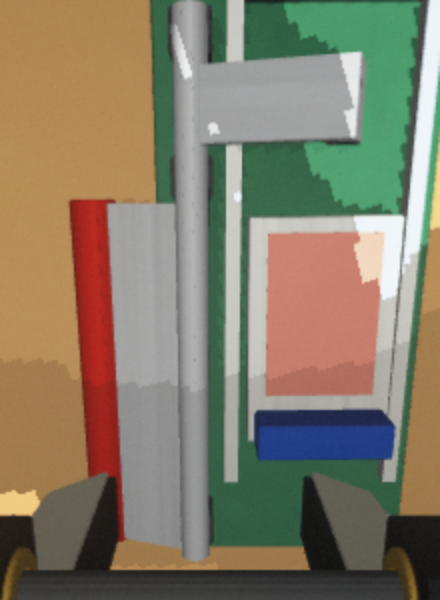

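The bar is down at 7.8 N and the jaw is up. The gripper body is now lower than planned, so I'll check clearance to the pots before pushing.

```bash
python3 - <<'E'
from h import *
o=get_obs(); M=R.from_euler('xyz',o['tcp_rot']).as_matrix()
for n,uv,s in(('pink',(321.5,183),'top'),('mustard',(289,145),'top'),('pinkS',(306,213),'scene'),('mustS',(314,260),'scene')):
    w=ray(s,uv,78)[0]; print(n,w.round(),(M.T@np.append(w-o['tool_pos'][:2],0)).round(1))
E
```

```text
pink [622. -31.] [1.153e+02 1.501e+02 1.000e-01]
mustard [732.  63.] [1.898e+02 2.560e+01 1.000e-01]
pinkS [615. -25.] [1.069e+02 1.463e+02 1.000e-01]
mustS [739.  72.] [1.936e+02 1.450e+01 1.000e-01]
```

There is 20 mm or more of clearance everywhere. Now I push along +x.

Call:
arm_command([
  [0.15,0,0.02],
  [0.2,0,0],
  [0.2,0,0],
  [0.2,0,0],
  [0.2,0,0],
], gripper=[54,54,54,54,54], twist=[0,0,0,0,0])

```text
time: 11.7
tool_pos: [580.8, 141.2, -1.8]
tcp_rot: [3.14, 0.005, -0.326]
contact_force: [-7.1, 1.9, 10.2]
grip_width: 54.1
finger_force: 5.1
```

Call:
arm_command([
  [0.2,0,0],
  [0.2,0,0],
  [0.2,0,0],
  [0.1,0,0],
  [0,0,0],
], gripper=[54,54,54,54,54], twist=[0,0,0,0,0])

```text
time: 12.32
tool_pos: [597.9, 135.5, -1.8]
tcp_rot: [3.141, 0.004, -0.326]
contact_force: [-7.0, 1.0, 8.4]
grip_width: 54.2
finger_force: 4.6
```

```bash
python3 m.py w6 22
```

```text
12.325 [597.90744821 135.50981898  -1.76689582] [ 3.14052676  0.00361753 -0.32593556] [-6.96761375  1.01693721  8.43778663] 54.23344270093374
red [271. 229.] [619.6 160. ] [10.8 69.2] 159.3 in tool [ 12.7 -30.1  -0.1]
red [278. 318.] [563.  178.5] [8.2 9.2] 158.9 in tool [-46.8 -29.6   0.1]
blue [381. 232.] [605.2 101.3] [35.5 14.7] -107.4 in tool [17.9 30.1 -0. ]
```

The holder follows and has moved about 31 mm, with about 18 mm to go.

Call:
arm_command([
  [0.2,0,0],
  [0.2,0,0],
  [0.15,0,0],
  [0.05,0,0],
  [0,0,0],
], gripper=[54,54,54,54,54], twist=[0,0,0,0,0])

```text
time: 13.0
tool_pos: [612.0, 130.7, -1.8]
tcp_rot: [3.14, 0.004, -0.326]
contact_force: [-7.0, 1.4, 9.1]
grip_width: 54.1
finger_force: 4.8
```

Call:
arm_command([
  [0.04,0,0],
  [0.04,0,0],
  [0.04,0,0],
  [0,0,0],
  [0,0,0],
], gripper=[54,54,54,54,54], twist=[0,0,0,0,0])

```text
time: 13.62
tool_pos: [614.5, 129.9, -1.8]
tcp_rot: [3.14, 0.004, -0.326]
contact_force: [-7.4, 3.2, 8.8]
grip_width: 53.8
finger_force: 4.9
```

Call:
arm_command([
  [0.04,0,0],
  [0.04,0,0],
  [0.04,0,0],
  [0,0,0],
  [0,0,0],
], gripper=[54,54,54,54,54], twist=[0,0,0,0,0])

```text
time: 14.25
tool_pos: [614.9, 129.7, -1.8]
tcp_rot: [3.139, 0.009, -0.326]
contact_force: [-15.5, 3.8, 14.4]
grip_width: 54.1
finger_force: 8.8
```

The force has risen and motion has stopped, so the holder should be on the end stop. I'll check with a picture.

```bash
python3 m.py w7 22; python3 -c "
import cv2;cv2.imwrite('pics/w7c.png',cv2.resize(cv2.imread('pics/w7.png')[0:300,220:440],None,fx=2,fy=2))"
```

```text
14.25 [614.88114605 129.70542705  -1.84910278] [ 3.13937672  0.0094129  -0.32601359] [-15.45617594   3.78338876  14.42955436] 54.073615109876215
red [272. 244.] [628.4 156.8] [10.5 51.7] 158.7 in tool [  4.1 -30.   -0.1]
red [278. 327.] [573.5 175. ] [ 8.6 23.1] 161.7 in tool [-53.7 -29.7   0.4]
blue [381. 232.] [622.3  95.5] [35.4 14.5] -108.7 in tool [18.  30.1 -0.1]
```

View pics/w7c.png

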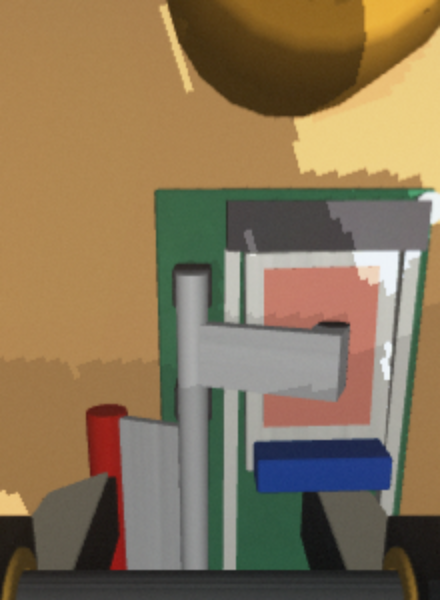

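The plate's front edge meets the dark end stop and the jaw is above the coupon: home. I'll back the finger off while still holding the bar down, then rise straight up.

Call:
arm_command([
  [-0.1,0,0],
  [-0.1,0,0],
  [-0.1,0,0],
  [-0.06,0,0],
  [0,0,0],
], gripper=[54,54,54,54,54], twist=[0,0,0,0,0])

```text
time: 14.92
tool_pos: [614.4, 130.5, 0.1]
tcp_rot: [-3.14, -0.007, -0.327]
contact_force: [5.0, -3.3, 7.8]
grip_width: 53.8
finger_force: 3.9
```

Call:
arm_command([
  [0,0,-0.1],
  [0,0,-0.1],
  [0,0,-0.1],
  [0,0,-0.2],
  [0,0,-0.5],
], gripper=[54,54,54,54,54], twist=[0,0,0,0,0])

```text
time: 15.55
tool_pos: [610.2, 131.3, 22.9]
tcp_rot: [3.141, 0.002, -0.326]
contact_force: [0.4, 0.8, 0.0]
grip_width: 54.0
finger_force: 0.0
```

Call:
arm_command([
  [0,0,-0.8],
  [0,0,-1],
  [0,0,-1],
  [0,0,-0.8],
  [0,0,0],
], gripper=[54,54,54,54,54], twist=[0,0,0,0,0])

```text
time: 16.18
tool_pos: [612.2, 131.4, 115.6]
tcp_rot: [-3.14, -0.004, -0.326]
contact_force: [0.5, -0.5, -0.2]
grip_width: 54.1
finger_force: 0.0
```

```bash
python3 m.py w8 30; python3 -c "
import cv2;cv2.imwrite('pics/w8c.png',cv2.resize(cv2.imread('pics/w8.png')[0:260,220:440],None,fx=2.5,fy=2.3))"
```

```text
16.175 [612.15854302 131.44134272 115.61331501] [-3.14003258 -0.00387018 -0.32615699] [ 0.45005743 -0.5323404  -0.19474905] 54.08932978135366
red [292. 210.] [606.6 165.8] [10.1 96.9] 160.5 in tool [-16.2 -30.7  -0. ]
blue [358. 176.] [621.1  96.2] [34.8 12. ] -108.7 in tool [19.7 30.6  0. ]
blue [507. 256.] [498.6 -17.4] [14.9 37.5] -113.7 in tool [-59.9 177.4  -0.5]
```

View pics/w8c.png

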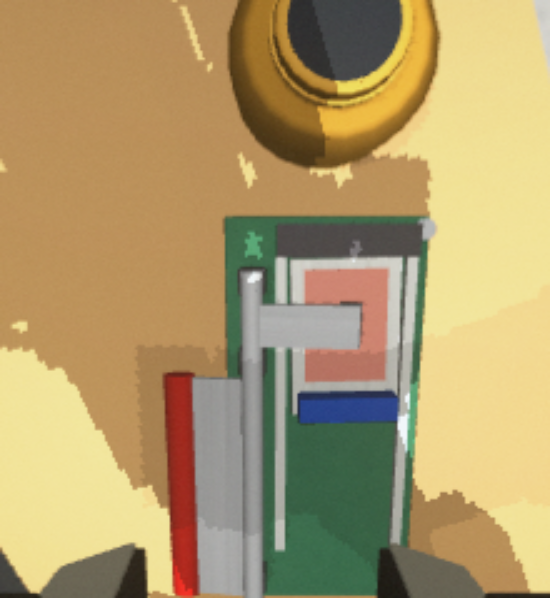

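The jaw rests on the coupon, the plate sits against the end stop (lip at jig x of about -32, as expected for home), and the gripper is clear. Handing in.

```bash
python3 -c "
from plant import *
print(close_job())"
```

```text
the job is handed in; nothing more can be done
None
```

The job is handed in: the holder is home against the end stop, the jaw is closed on it and the gripper is clear, at about 16 s on the robot's clock; the judge's verdict wasn't shown.

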